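# Lay the tumbler barrel on its rollers and stand the end gate up

### The arm

A 6-joint arm with a two-finger parallel gripper is mounted at the origin on the work surface. World frame = base frame: x ahead of the robot, y to its left, z up, the work surface at z = 0. Lengths are in m, angles in rad, forces in N, time in s.
With the tool pointing down it reaches from about 0.3 to 0.875 m from the base axis. Payload 6.4 kg.
Tool frame: the origin (TCP) lies between the finger pads; the fingertips stand 11 mm ahead of it and the grasp point (between the pads) lies 8 mm behind it (ctrl.tcp_to_tips is the distance from the TCP to the fingertips, in m); x points along the fingers, z is the direction in which the jaws open and shut, and the axes are right-handed (so a half turn about x gives the same grasp; the last joint's range is limited). The gripper opens to 85 mm and grips with 20 to 120 N. Pads are 22 mm wide; open, the fingers measure 114 mm over their backs; the gripper's body (76 mm by 85 mm) begins 54 mm behind the grasp point. The pads swing forward as they close: fully open they stand 13 mm farther back than shut.
Start: joints at [-1.308, 0.181, 1.607, -0, 1.354, -0.206], TCP at [0.26, -0.513, 0.242] pointing down, gripper open.
Joint ranges: [-2.99, 2.99], [-0.89, 2.07], [0.3, 2.58], [-1.14, 4.28], [0, 2.63], [-3.12, 3.12]. Speed limits (rad/s): [2.57, 2.57, 3.01, 3.14, 3.14, 3.14].

### API

Orientations are given as a unit quaternion [w, x, y, z].
In Python, from bench import ctrl, eyes, hand_in gives the robot as it stands. The module is installed in compiled form; this text tells all that it offers.
- The arm moves only by the tool step_arm, never from a script. Its arguments are lists of equal length, an entry for each row: "xyz": the shift along the world's x, y, z in mm, a list of three; "spin": the turn about the world's z in rad; "fingers": the opening in per cent of the stroke, from 0 (shut) to 100 (fully open). A call has 1 to 10 rows; each row is the pose to reach, as a shift and turn from the pose commanded when the call began; what a row does not reach only later rows make up. A row lasts 1/10 s, in which the tool goes at most 50 mm and 8.59 degrees, less where a joint would pass 70% of its speed; a pose out of reach is approached as far as the arm can. A call with a gripper value outside its range is refused whole. The fingers move at their own pace and stop on an object; the grip force is fixed at half the most. Time passes only in rows, so rows that repeat a pose let the fingers close. It gives the time, the measured TCP pose, the force and the opening at its end, in the units of the state.
- ctrl.get_obs(): the state, without advancing time (a new reading comes with each control period).
- eyes.camera(name): name is "scene" or "side" or "wrist"; returns the picture (420x560x3 uint8, red, green, blue); there is no depth.
- eyes.camera_model(name): a dict with "vertical_fov" (degrees; the focal length in pixels is half the picture's height over the tangent of half this angle, whatever the lens; pixels are square), "cx", "cy" (the principal point, pixels), "pose" (4x4, takes a point from camera to world coordinates); the wrist camera has in their place "tool_from_camera" (4x4, takes a point from camera to tool coordinates, whose origin is the TCP and whose axes are the tool frame's). Camera axes: x right, y up, looking along -z (the intrinsics and any distortion apply to the point x, -y, -z); pixel columns grow to the right and rows downward; lengths in m; the calibration is good to about 2 mm. The wrist camera is an equidistant fisheye: a pixel r from the principal point sees the ray r / f radians off the axis. A picture is of the moment at which its call begins: read the wrist's pose just before it. camera_model takes no time and is no camera call.
- hand_in(): hands the job in, once; it reports no verdict.
The state is a dict: "time_s": time; "q": joint angles; "dq": joint speeds; "joint_efforts": joint torques, N m; "eef_pos": TCP position; "eef_rot": TCP orientation; "wrist_force": force on the tool from outside, world axes, zero at the start; "torque": the same for the moment, N m; "opening": opening from 0.0 (shut) to 1.0 (fully open).
Only numpy, scipy, OpenCV 4.12 (cv2) and the standard library are available. Lean on these libraries where they do the work, as an engineer would, in place of code of your own. Each camera call takes 0.05 s, during which the arm holds its last target.

### The job

Make the rock tumbler ready to run: push the standing blue barrel over so that it lies along the two rollers with its rubber lid towards the motor housing, then push the yellow end gate up until it stands fully upright. Use only pushes with the fingers: do not grip or lift the barrel or the gate, and leave the amethyst, scoop and mortar where they are.

Things in the scene. Friction and masses are not known exactly. Their poses are not given: they have to be found in the camera images.
- base: Black plastic tumbler base without drum, fixed to the shelf, 335 mm long, 165 mm wide, deck 45 mm high. Origin on the shelf surface, midway along the rollers. Its x axis runs along the rollers, from the gate end (-x) to the motor end (+x); y across; z up
- rollers (a point): Midway between the tops of the two grey rubber-sleeved rollers, 68 mm above the base's origin. They run along the base's x from -115 to +115 mm, at y = -28 and +28 mm, 20 mm in diameter, and do not turn
- motor (a point): Centre of the top of the black motor housing, which stands on the deck from x = +126 to +202 mm (frame of the base), 155 mm wide, top 120 mm up
- barrel: Loose blue barrel, 84 mm in diameter, 127 mm tall (110 mm blue with a white band near the lid, 13 mm black rubber lid 81 mm in diameter, 4 mm brass nut), 0.4 to 0.8 kg. Starts standing on end on both rollers near the gate, lid up. Origin at the centre of its flat bottom, z along its axis to the lid
- barrel_center (a point): Centre of the barrel, on its axis 62.5 mm from its bottom. Pushed near the top towards the motor, the barrel tips about its bottom edge (pivot 31 mm ahead of its axis; friction is enough), passes balance at about 27 degrees and falls into the groove between the rollers, where this point is 102 mm above the shelf
- barrel_lid (a point): Point on the barrel's axis at the lid end, 125 mm from its bottom
- gate (a joint): Hinge of the yellow end gate: 0 = upright (against its stop, the working position), grows as the gate leans outwards, away from the motor, 0.45 to 0.8 rad at the start, at most 0.9. It stays where it is left; about 1.5 N square to its face at the edge moves it; as it rises its edge travels up as well as in. It cannot lean in past 0
- gate_edge (a point): Middle of the free (upper) edge of the gate, a flat plate 60 mm wide and 10 mm thick whose edge is 75 mm from its hinge. Axes: z from hinge to edge, y along the hinge, x out of the face towards the motor when upright
- gate_hinge (a point): Middle of the gate's hinge line: at x = -137 mm, y = 0, z = 50 mm in the frame of the base, parallel to the base's y axis. Outside the gate there is only bare shelf
- amethyst: Loose chunk of raw purple amethyst, about 62 x 46 mm, 55 mm high, beside the base, not to be moved. Origin under its centre
- scoop: Loose aluminium scoop lying flat, 172 mm long (tray 85 x 56 mm and 32 mm high, handle towards its -x), not to be moved. Origin on the underside near the back of the tray
- mortar: Loose white ceramic mortar (bowl), 96 mm across, 62 mm high, not to be moved. Origin under its centre
Things that resemble listed ones, but are neither listed nor needed, are in the scene too. There is more than one size of the barrel; the job needs the smallest.

How it is judged:
On the way, in this order (a step that is already met when the one before it is completed fails the run):
1. the barrel lies along the rollers, lid towards the motor (angle between barrel's own z axis and vertical between 1.45 and 1.69 rad and angle between the z axis of barrel and the x axis of base, either way round below 0.12 rad and y of barrel_center in the frame of base between -0.012 and 0.012 m and z of barrel_center in the frame of base between 0.092 and 0.112 m and x of barrel_lid in the frame of base between 0.03 and 0.13 m and linear speed of barrel below 0.03 m/s), for 0.2 s.
2. the gate stands upright (value of joint gate below 0.12 rad), for 0.2 s.
At the end, for the whole second after the job is handed in: The barrel rests lying in the groove of the rollers: axis within 0.12 rad of level and of the rollers' direction, centre within 12 mm of the middle between the rollers and 92 to 112 mm high, lid end towards the motor (30 to 130 mm along the base's x), at rest; the gate within 0.12 rad of upright (all of step 1 and value of joint gate below 0.12 rad); the robot touches nothing.
It fails at once if the barrel is lifted off the rollers (centre more than 165 mm above the shelf) (height (world z) of barrel_center above 0.165 m).
It fails at once if the barrel is taken between the fingers (x of the grasp point in the frame of barrel between -0.028 and 0.028 m and y of the grasp point in the frame of barrel between -0.028 and 0.028 m and z of the grasp point in the frame of barrel between -0.005 and 0.128 m).
It fails at once if the gate is taken between the fingers (x of the grasp point in the frame of gate_edge between -0.004 and 0.004 m and y of the grasp point in the frame of gate_edge between -0.028 and 0.028 m and z of the grasp point in the frame of gate_edge between -0.07 and -0.002 m).
It fails at once if the amethyst, scoop or mortar is moved by more than 20 mm (distance of any of amethyst, scoop, mortar from where it was at the start of the episode above 0.02 m).
It also fails if it takes over 48 s, if anything falls off the work surface, if the arm or the gripper's body presses on something with over 40 N, if the wrist force passes 120 N, or if a joint passes its speed limit or range.

## Working session

There is one attempt and no reset: what is moved stays moved. The work goes in short steps, Python scripts to look and compute and a tool call to move; the robot and the scene stay as the last step left them, time stands still between calls to the robot, and variables do not carry over. Pictures are saved under pics/ and viewed, and the job is handed in when it is done.

Besides the shell and the picture viewer there is one more tool, called after ">>>" by a JSON object that holds its "api" and its "payload". step_arm: Moves the arm, as the interface text tells. Its arguments: {"type":"object","properties":{"xyz":{"type":"array"},"spin":{"type":"array"},"fingers":{"type":"array"}},"required":["xyz","spin","fingers"]}

```bash
mkdir -p pics; ls
python3 - <<'E'
from bench import ctrl, eyes
import cv2
o=ctrl.get_obs(); print(o)
for n in ("scene","side","wrist"):
    im=eyes.camera(n); cv2.imwrite(f"pics/{n}0.png",im[:,:,::-1]); m=eyes.camera_model(n); print(n,m)
E
```

```text
pics
{'time_s': 0.0, 'q': array([-1.30832640e+00,  1.81556223e-01,  1.60802361e+00,  2.15557274e-05,
        1.35382781e+00, -2.06312844e-01]), 'dq': array([-0.00070118,  0.00028579,  0.00185599,  0.00038971, -0.0013053 ,
       -0.00059442]), 'joint_efforts': array([-5.87456980e-04, -4.44870436e+01, -3.51334476e+01, -4.14544538e-04,
        9.03164124e-03,  4.22672969e-06]), 'eef_pos': array([ 0.25965468, -0.51241863,  0.24136808]), 'eef_rot': array([ 0.60199116,  0.3706499 ,  0.60291355, -0.36975742]), 'wrist_force': array([0.70730082, 0.05241567, 0.58469733]), 'torque': array([-0.00857814,  0.03076159, -0.00324099]), 'opening': 1.0031965737999988}
scene {'vertical_fov': 46.45035668593226, 'cx': 275.01971793332035, 'cy': 211.49931069337143, 'pose': array([[ 1.19296609e-03, -7.95770600e-01,  6.05597002e-01,
         1.27336365e+00],
       [ 9.99967854e-01,  5.75105290e-03,  5.58719917e-03,
         1.03104763e-02],
       [-7.92894923e-03,  6.05570869e-01,  7.95751880e-01,
         1.07618018e+00],
       [ 0.00000000e+00,  0.00000000e+00,  0.00000000e+00,
         1.00000000e+00]])}
side {'vertical_fov': 45.01744373066928, 'cx': 271.00472078400304, 'cy': 202.03690176285963, 'pose': array([[ 0.96545555, -0.21130877,  0.15246042,  0.72337749],
       [ 0.26041883,  0.80227544, -0.53715561, -0.49088722],
       [-0.00880956,  0.55830343,  0.82959006,  0.93363241],
       [ 0.        ,  0.        ,  0.        ,  1.        ]])}
wrist {'vertical_fov': 65.70646984690485, 'cx': 279.34856816291506, 'cy': 216.8058804979954, 'tool_from_camera': array([[-4.94030118e-04,  2.81117500e-01, -9.59673229e-01,
        -1.31473753e-01],
       [ 1.85376717e-03,  9.59671955e-01,  2.81116172e-01,
         7.16565073e-02],
       [ 9.99998160e-01, -1.64013087e-03, -9.95233242e-04,
         3.31026688e-04],
       [ 0.00000000e+00,  0.00000000e+00,  0.00000000e+00,
         1.00000000e+00]])}
```

View pics/scene0.png

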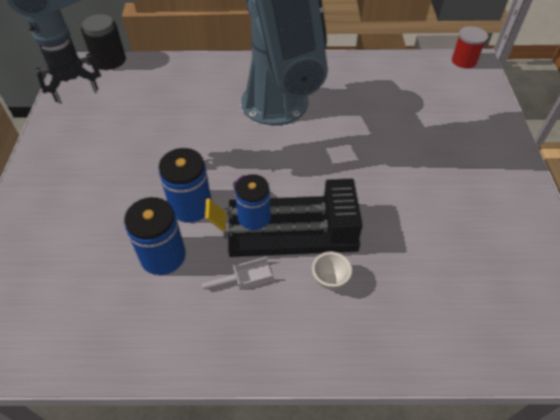

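View pics/side0.png

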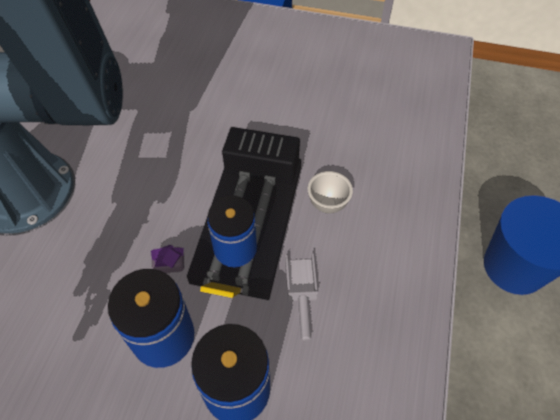

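View pics/wrist0.png

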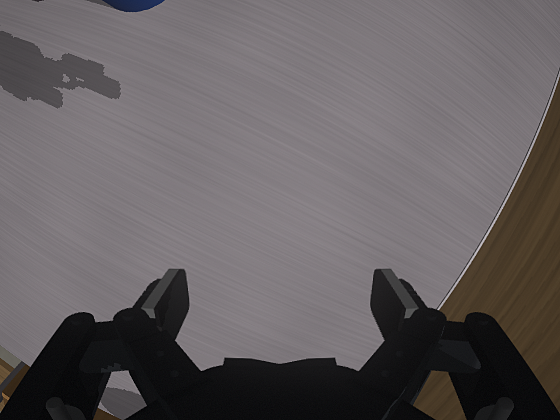

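```bash
cat > h.py <<'E'
import numpy as np, cv2
from bench import ctrl, eyes
def ray(n,u,v):
    m=eyes.camera_model(n); f=210/np.tan(np.radians(m['vertical_fov']/2))
    d=np.array([(u-m['cx'])/f,-(v-m['cy'])/f,-1.0]); P=m['pose']
    return P[:3,3],P[:3,:3]@d
def onz(n,u,v,z):
    o,d=ray(n,u,v); return o+d*(z-o[2])/d[2]
def tri(a,b):
    A=np.zeros((3,3));B=np.zeros(3);L=[]
    for n,(u,v) in (('scene',a),('side',b)):
        o,d=ray(n,u,v); d=d/np.linalg.norm(d); Q=np.eye(3)-np.outer(d,d); A+=Q;B+=Q@o;L.append((o,d))
    p=np.linalg.solve(A,B); return p,[np.linalg.norm(np.cross(p-o,d)) for o,d in L]
def proj(n,p):
    m=eyes.camera_model(n); f=210/np.tan(np.radians(m['vertical_fov']/2))
    c=np.linalg.inv(m['pose'])@np.append(p,1); return m['cx']+f*c[0]/-c[2], m['cy']+f*c[1]/c[2]
E
python3 - <<'E'
import cv2
a=cv2.imread('pics/scene0.png')[150:300,190:380]; cv2.imwrite('pics/sc_crop.png',cv2.resize(a,None,fx=4,fy=4,interpolation=2))
a=cv2.imread('pics/side0.png')[120:310,140:360]; cv2.imwrite('pics/si_crop.png',cv2.resize(a,None,fx=3,fy=3,interpolation=2))
import numpy as np
for n in('scene0','side0'):
    im=cv2.imread(f'pics/{n}.png'); h=cv2.cvtColor(im,cv2.COLOR_BGR2HSV)
    for c,lo,hi in(('brass',(8,120,100),(22,255,255)),('yellow',(23,150,100),(35,255,255)),('purple',(130,80,30),(160,255,255))):
        k=cv2.inRange(h,lo,hi); N,l,s,ce=cv2.connectedComponentsWithStats(k)
        for i in range(1,N):
            if s[i,4]>12 and s[i,1]>140 : print(n,c,s[i],ce[i].round(1), cv2.boxPoints(cv2.minAreaRect(np.argwhere(l==i)[:,::-1].astype(np.float32))).round(1).tolist())
E
```

```text
scene0 brass [176 158  10   8  65] [180.2 161.6] [[176.0, 158.0], [185.0, 158.0], [185.0, 165.0], [176.0, 165.0]]
scene0 brass [248 182   8   7  41] [251.6 185. ] [[247.0, 185.0], [251.5, 180.5], [256.0, 185.0], [251.5, 189.5]]
scene0 brass [143 210  11   9  80] [147.6 213.8] [[143.0, 218.0], [143.0, 210.0], [153.0, 210.0], [153.0, 218.0]]
scene0 brass [205 211  20  20  41] [214.8 222.2] [[201.1999969482422, 217.5], [205.0, 211.0], [227.5, 224.0], [223.6999969482422, 230.60000610351562]]
scene0 yellow [206 199  19  31 331] [214.9 214. ] [[197.89999389648438, 208.89999389648438], [207.89999389648438, 198.0], [231.60000610351562, 219.6999969482422], [221.5, 230.60000610351562]]
side0 brass [225 209  10   9  72] [229.8 212.7] [[225.0, 209.0], [234.0, 209.0], [234.0, 217.0], [225.0, 217.0]]
side0 brass [135 291  15  16 177] [141.9 298.5] [[132.0, 299.0], [142.5, 288.5], [152.0, 298.0], [141.5, 308.5]]
side0 brass [221 351  16  17 212] [228.5 358.7] [[221.0, 351.0], [236.0, 351.0], [236.0, 367.0], [221.0, 367.0]]
side0 yellow [200 286  34  12 196] [216.5 291.4] [[199.8000030517578, 291.29998779296875], [200.89999389648438, 285.3999938964844], [233.60000610351562, 291.6000061035156], [232.5, 297.3999938964844]]
side0 purple [151 245  32  23 511] [166.2 255.7] [[151.0, 245.0], [182.0, 245.0], [182.0, 267.0], [151.0, 267.0]]
```

View pics/sc_crop.png

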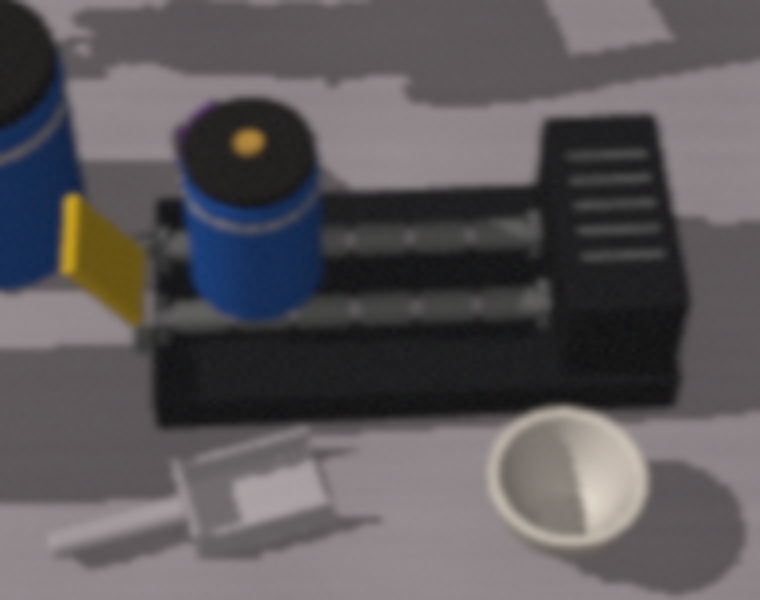

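View pics/si_crop.png

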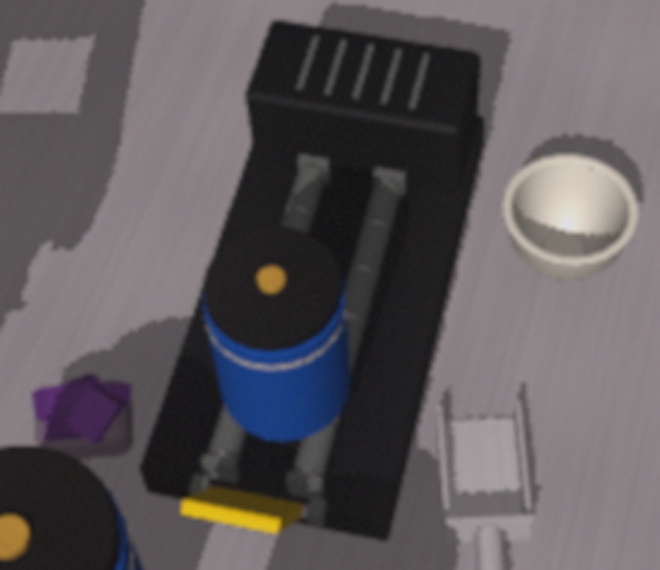

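The crops show the small barrel (nut at scene (251.6,185), side (229.8,212.7)), the gate leaning out to the left, amethyst behind the barrel, scoop and mortar in front, and two large decoy barrels beyond the gate.

Run:
```python
from h import *
np.set_printoptions(precision=4,suppress=True)
print('nut tri',tri((251.6,185),(229.8,212.7)),'z195',onz('scene',251.6,185,.195),onz('side',229.8,212.7,.195))
print('big',tri((180.2,161.6),(141.9,298.5)),tri((147.6,213.8),(228.5,358.7)))
S=lambda x,y:(x/4+190-.4,y/4+150-.4); D=lambda x,y:(x/3+140-.3,y/3+120-.3)
mt=[]
for a,b in (((545,118),(272,22)),((655,115),None),((687,305),(480,55)),((556,308),(457,130))):
    p=onz('scene',*S(*a),.12); print('motor scene',p, tri(S(*a),D(*b)) if b else '')
for b in ((272,22),(480,55),(457,130),(249,97)): print('motor side',onz('side',*D(*b),.12))
for a in ((160,200),(158,425),(678,402)): print('scene base bottom/deck',onz('scene',*S(*a),0),onz('scene',*S(*a),.045))
for b in ((143,490),(388,537)): print('side base',onz('side',*D(*b),0),onz('side',*D(*b),.045))
# gate: scene top edge corners, side
for a,b in(((72,193),(181,508)),((64,272),(275,530))): print('gate',tri(S(*a),D(*b)))
for a,b in(((84,196),(184,492)),): print('gate',tri(S(*a),D(*b)))
for b,z in (((105,455),0),): pass
print('mortar',onz('scene',*S(568,475),.062),onz('side',*D(570,210),.062))
print('ameth',onz('side',166,256,.03))
print('scoop',[onz('scene',*S(*a),.0) for a in ((50,545),(200,555),(330,505),(300,430))])
```

```text
nut tri (array([ 0.5237, -0.0514,  0.1943]), [np.float64(0.0005569645097008676), np.float64(0.0005569645097007241)]) z195 [ 0.5237 -0.0511  0.195 ] [ 0.5243 -0.0523  0.195 ]
big (array([ 0.4334, -0.2334,  0.1796]), [np.float64(0.0008288541682632014), np.float64(0.0008288541682631354)]) (array([ 0.5964, -0.2893,  0.18  ]), [np.float64(0.0006061644921881677), np.float64(0.0006061644921882224)])
motor scene [0.4415 0.135  0.12  ] (array([0.4727, 0.1362, 0.1779]), [np.float64(0.016220848611162533), np.float64(0.016220848611162627)])
motor scene [0.4395 0.2062 0.12  ] 
motor scene [0.5904 0.2105 0.12  ] (array([0.5895, 0.2107, 0.1182]), [np.float64(0.000340792898536825), np.float64(0.00034079289853674563)])
motor scene [0.5921 0.132  0.12  ] (array([0.5931, 0.1329, 0.1252]), [np.float64(0.002615982349381943), np.float64(0.002615982349381921)])
motor side [0.4386 0.2015 0.12  ]
motor side [0.59   0.2088 0.12  ]
motor side [0.5904 0.1395 0.12  ]
motor side [0.4443 0.1312 0.12  ]
scene base bottom/deck [ 0.4113 -0.1252  0.    ] [ 0.4473 -0.1195  0.045 ]
scene base bottom/deck [ 0.5977 -0.1162  0.    ] [ 0.626  -0.1109  0.045 ]
scene base bottom/deck [0.5822 0.2215 0.    ] [0.6111 0.2126 0.045 ]
side base [ 0.4404 -0.1185  0.    ] [ 0.4541 -0.1364  0.045 ]
side base [ 0.6078 -0.1088  0.    ] [ 0.6133 -0.1272  0.045 ]
gate (array([ 0.4991, -0.1678,  0.1147]), [np.float64(0.001965777110547122), np.float64(0.0019657771105470465)])
gate (array([ 0.5571, -0.1671,  0.1118]), [np.float64(9.065672754833505e-05), np.float64(9.065672754823171e-05)])
gate (array([ 0.4988, -0.159 ,  0.1139]), [np.float64(0.00012550058547003157), np.float64(0.00012550058546997037)])
mortar [0.6733 0.1382 0.062 ] [0.6745 0.1352 0.062 ]
ameth [ 0.3873 -0.0858  0.03  ]
scoop [array([ 0.6848, -0.1784,  0.    ]), array([ 0.6923, -0.085 ,  0.    ]), array([ 0.6575, -0.0048,  0.    ]), array([ 0.6021, -0.0243,  0.    ])]
```

Run:
```python
from h import *
from scipy.spatial.transform import Rotation as R
np.set_printoptions(precision=3,suppress=True)
o=ctrl.get_obs(); print(R.from_quat(np.roll(o['eef_rot'],-1)).as_matrix(), ctrl.tcp_to_tips, o['eef_pos'])
# lid radii of big barrels from dark lid extents
for n,pts in (('scene',((161,168),(206,168),(128,219),(177,219))),('side',((110,302),(183,302),(195,363),(268,363)))):
    for p in pts: print(n,p,onz(n,*p,.176))
```

```text
[[-0.     0.892  0.452]
 [ 0.001  0.452 -0.892]
 [-1.     0.    -0.001]] 0.011 [ 0.26  -0.513  0.242]
scene (161, 168) [ 0.45  -0.279  0.176]
scene (206, 168) [ 0.451 -0.167  0.176]
scene (128, 219) [ 0.607 -0.333  0.176]
scene (177, 219) [ 0.608 -0.22   0.176]
side (110, 302) [ 0.386 -0.251  0.176]
side (183, 302) [ 0.499 -0.221  0.176]
side (195, 363) [ 0.55  -0.308  0.176]
side (268, 363) [ 0.655 -0.28   0.176]
```

>>> {"api": "step_arm", "payload": {"xyz": [[24, 36, 5], [51, 74, 10], [77, 112, 10], [104, 150, 10], [130, 188, 10], [156, 226, 10], [183, 264, 10], [209, 302, 10], [236, 340, 10], [260, 370, 10]], "spin": [0.12, 0.24, 0.36, 0.48, 0.6, 0.72, 0.84, 0.96, 1.08, 1.147], "fingers": [50, 50, 50, 50, 50, 50, 50, 50, 50, 50]}}

```text
time_s: 1.15
eef_pos: [0.5206, -0.1405, 0.2522]
eef_rot: [0.707, -0.018, 0.707, 0.018]
wrist_force: [0.3, -0.5, 0.9]
opening: 0.498
```

Run:
```python
from h import *
from scipy.spatial.transform import Rotation as R
np.set_printoptions(precision=3,suppress=True)
o=ctrl.get_obs(); print(R.from_quat(np.roll(o['eef_rot'],-1)).as_matrix(),  o['eef_pos'],o['opening'],o['wrist_force'],o['time_s'])
cv2.imwrite('pics/w1.png',eyes.camera('wrist')[:,:,::-1])
```

```text
[[-0.    -0.05   0.999]
 [ 0.     0.999  0.05 ]
 [-1.     0.    -0.   ]] [ 0.521 -0.141  0.252] 0.4976361206159246 [ 0.341 -0.512  0.898] 1.15
```

View pics/w1.png

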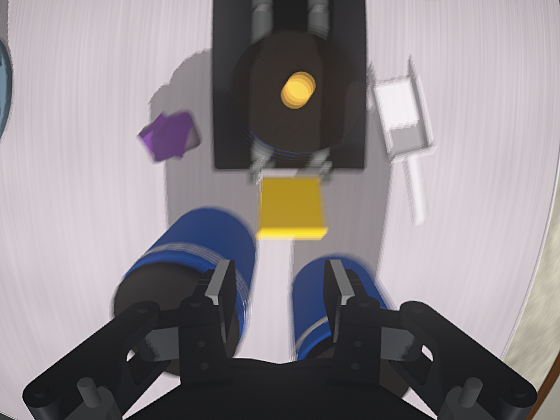

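>>> {"api": "step_arm", "payload": {"xyz": [[4, 8, 0], [7, 12, -20], [7, 12, -45], [7, 12, -70], [7, 12, -80], [7, 12, -80]], "spin": [0, 0, 0, 0, 0, 0], "fingers": [50, 50, 50, 50, 50, 50]}}

```text
time_s: 1.8
eef_pos: [0.5254, -0.1311, 0.1707]
eef_rot: [0.706, -0.015, 0.708, 0.016]
wrist_force: [-0.3, -0.9, -0.2]
opening: 0.5
```

```bash
cat > look.py <<'E'
from h import *
import sys
np.set_printoptions(precision=4,suppress=True)
t=sys.argv[1]; o=ctrl.get_obs(); print(o['eef_pos'],o['opening'],o['wrist_force'],o['time_s'])
a=eyes.camera('scene')[140:300,130:390]; b=eyes.camera('side')[100:320,100:360]
a=cv2.resize(a,(780,480),interpolation=2); b=cv2.resize(b,(709,600),interpolation=2)
cv2.imwrite(f'pics/sc{t}.png',a[:,:,::-1]); cv2.imwrite(f'pics/si{t}.png',b[:,:,::-1])
E
python3 look.py 2
```

```text
[ 0.5254 -0.1311  0.1707] 0.5002422208373056 [-0.2901 -0.8621 -0.1733] 1.8
```

View pics/sc2.png

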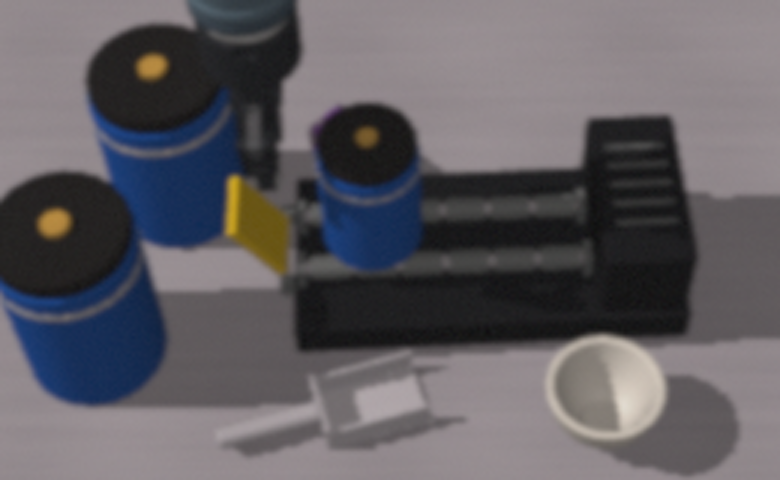

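View pics/si2.png

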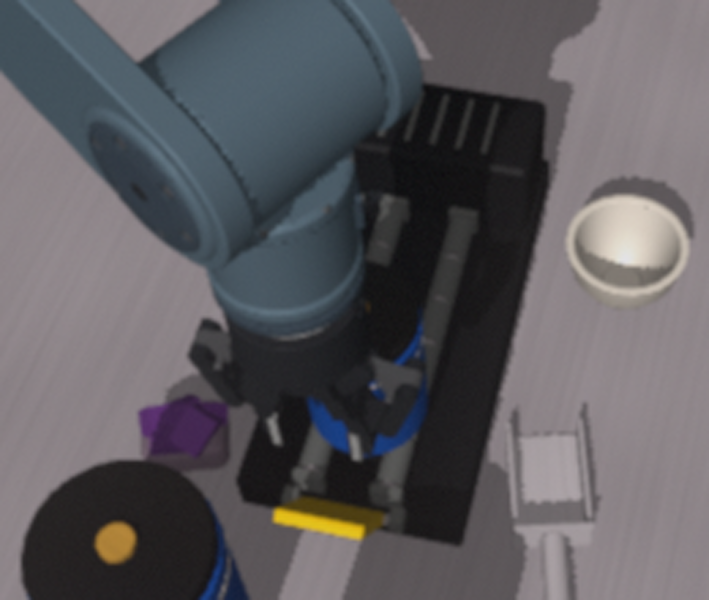

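>>> {"api": "step_arm", "payload": {"xyz": [[0, 10, 0], [-1, 20, 0], [-1, 26, 0], [-1, 31, 0], [-2, 36, 0], [-2, 41, 0], [-2, 46, 0], [-2, 51, 0], [-3, 56, 0], [-3, 60, 0]], "spin": [0, 0, 0, 0, 0, 0, 0, 0, 0, 0], "fingers": [50, 50, 50, 50, 50, 50, 50, 50, 50, 50]}}

```text
time_s: 2.9
eef_pos: [0.5239, -0.0705, 0.1724]
eef_rot: [0.707, -0.016, 0.707, 0.016]
wrist_force: [1.3, -1.9, 3.1]
opening: 0.497
```

```bash
python3 look.py 3
```

```text
[ 0.5239 -0.0705  0.1724] 0.497358667735069 [ 1.3446 -1.9484  3.0862] 2.9
```

View pics/sc3.png

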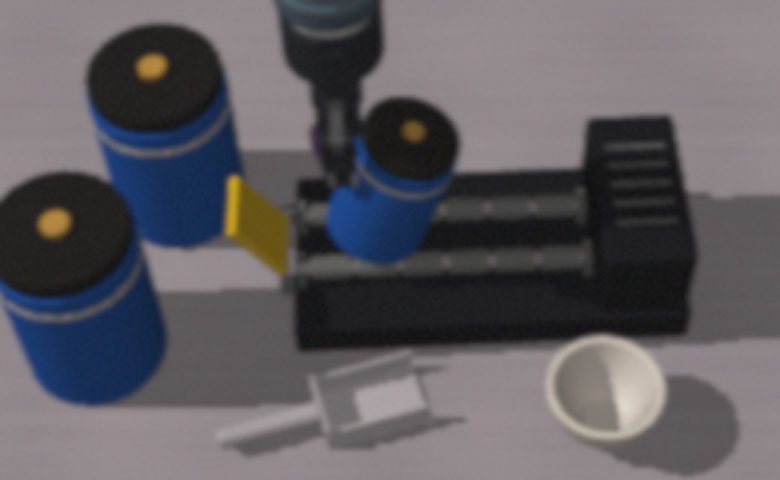

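View pics/si3.png

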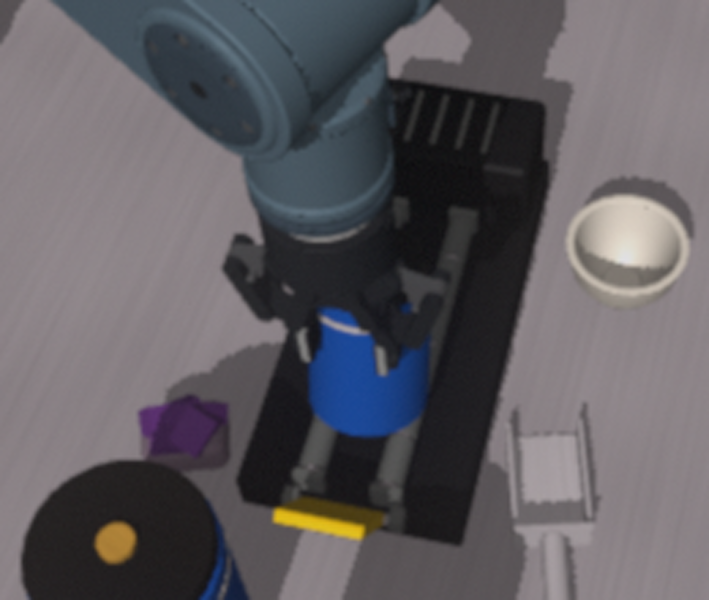

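The barrel is tipping straight (about 15-20°, nut at crop (413,131)). Continuing past balance.

>>> {"api": "step_arm", "payload": {"xyz": [[0, 4, 0], [0, 8, 0], [-1, 12, 0], [-1, 16, 0], [-1, 20, 0], [-1, 24, 0], [-1, 26, 0], [-1, 26, 0], [-1, 26, 0], [-1, 26, 0]], "spin": [0, 0, 0, 0, 0, 0, 0, 0, 0, 0], "fingers": [50, 50, 50, 50, 50, 50, 50, 50, 50, 50]}}

```text
time_s: 4.0
eef_pos: [0.5227, -0.045, 0.1722]
eef_rot: [0.707, -0.016, 0.707, 0.016]
wrist_force: [0.2, -0.4, 0.3]
opening: 0.502
```

```bash
python3 look.py 4
```

```text
[ 0.5227 -0.045   0.1722] 0.5021597095789567 [ 0.1669 -0.4187  0.2671] 4.0
```

View pics/sc4.png

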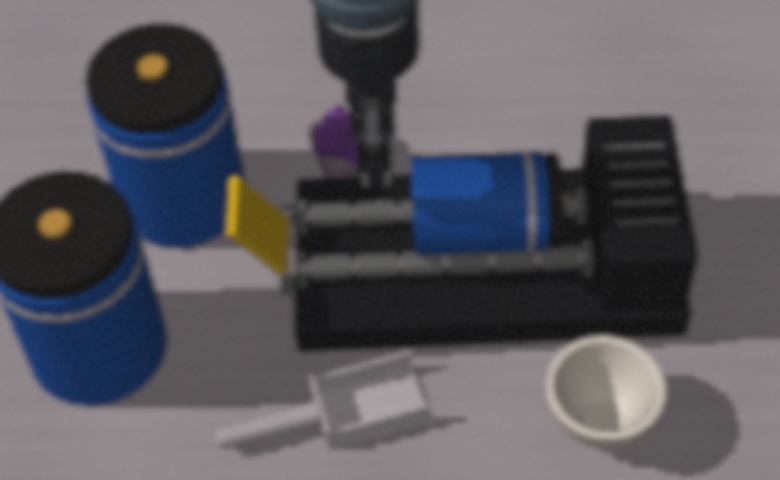

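View pics/si4.png

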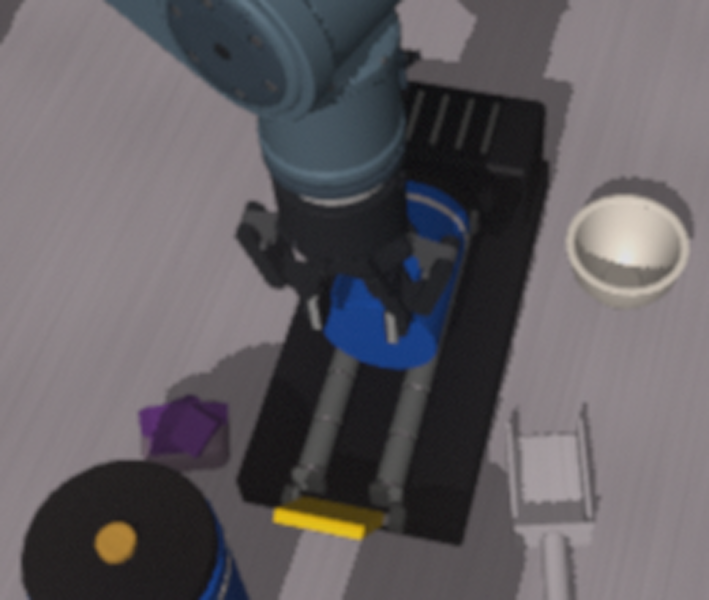

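Run:
```python
from h import *
np.set_printoptions(precision=4,suppress=True)
S=lambda x,y:(x/3+130-.3,y/3+140-.3)
O=np.array([.5234,.0065]);t=.046;X=np.array([-np.sin(t),np.cos(t)]);Y=np.array([-np.cos(t),-np.sin(t)])
for nm,a,z in (('bottom top',(412,158),.140),('blue end top',(546,152),.140),('bottom front low',(416,251),.085),('blue end front',(550,247),.085)):
    p=onz('scene',*S(*a),z); d=p[:2]-O; print(nm,p,d@X,d@Y)
```

```text
bottom top [ 0.5012 -0.016   0.14  ] -0.021437779015311704 0.02324003903932819
blue end top [0.4956 0.0949 0.14  ] 0.08961012084626202 0.023710597682760542
bottom front low [ 0.5562 -0.0133  0.085 ] -0.021309945178691322 -0.03184664428944504
blue end front [0.5529 0.0984 0.085 ] 0.0904857160582126 -0.03364693452430474
```

Barrel lies in the groove: bottom at base x ≈ −21 mm, lid point ≈ +104 mm, on the middle line. Now over to the outside of the gate with the fingers shut.

>>> {"api": "step_arm", "payload": {"xyz": [[0, 0, 20], [0, -15, 38], [2, -45, 38], [5, -80, 38], [8, -115, 38], [12, -145, 38], [12, -145, 20], [12, -145, -5], [12, -145, -25], [12, -145, -25]], "spin": [0, 0, 0, 0, 0, 0, 0, 0, 0, 0], "fingers": [50, 50, 0, 0, 0, 0, 0, 0, 0, 0]}}

```text
time_s: 5.1
eef_pos: [0.5327, -0.1891, 0.1441]
eef_rot: [0.705, -0.015, 0.709, 0.017]
wrist_force: [-0.5, -0.1, -1.7]
opening: 0.0
```

```bash
python3 look.py 5
```

```text
[ 0.5327 -0.1891  0.1441] 7.6339085334739e-05 [-0.4641 -0.0898 -1.6645] 5.1
```

View pics/sc5.png

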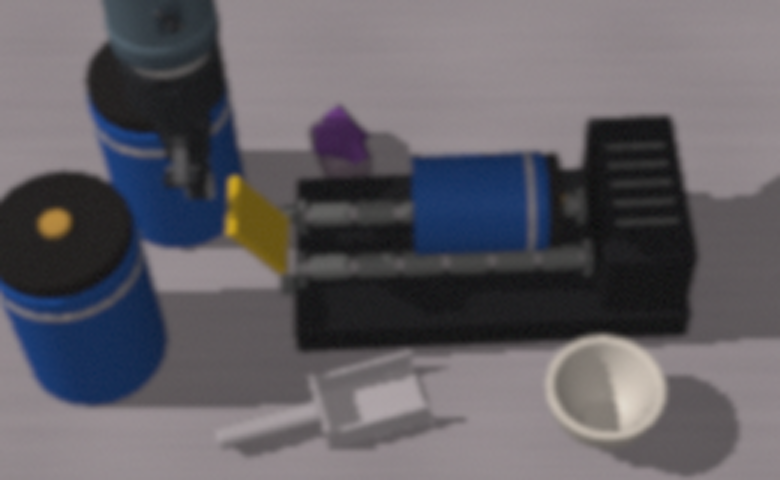

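View pics/si5.png

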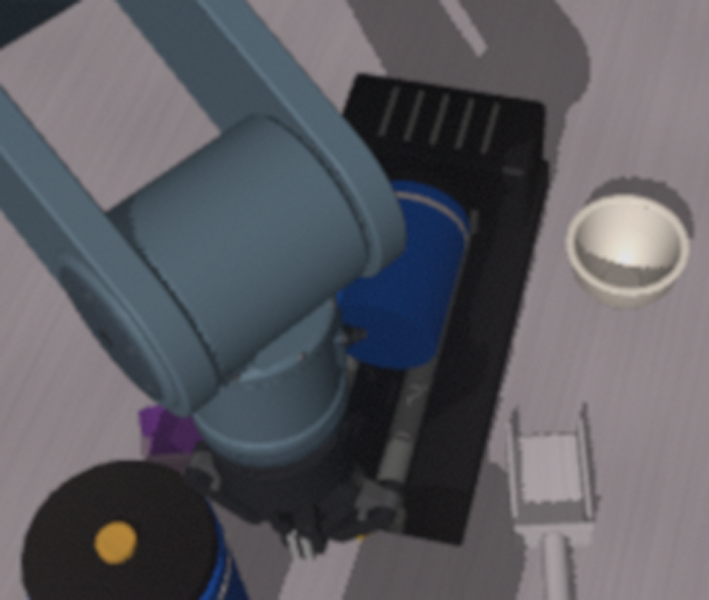

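>>> {"api": "step_arm", "payload": {"xyz": [[0, 0, -14], [0, 0, -26], [0, 0, -28], [0, 4, -28], [0, 8, -29], [0, 12, -30], [0, 16, -30], [-1, 20, -30], [-1, 20, -30]], "spin": [0, 0, 0, 0, 0, 0, 0, 0, 0], "fingers": [0, 0, 0, 0, 0, 0, 0, 0, 0]}}

```text
time_s: 6.1
eef_pos: [0.5338, -0.1693, 0.1175]
eef_rot: [0.707, -0.016, 0.707, 0.016]
wrist_force: [-0.1, -0.9, 0.2]
opening: -0.0
```

```bash
python3 look.py 6
```

```text
[ 0.5338 -0.1693  0.1175] -0.00017493417382635765 [-0.0995 -0.8609  0.1738] 6.1
```

View pics/sc6.png

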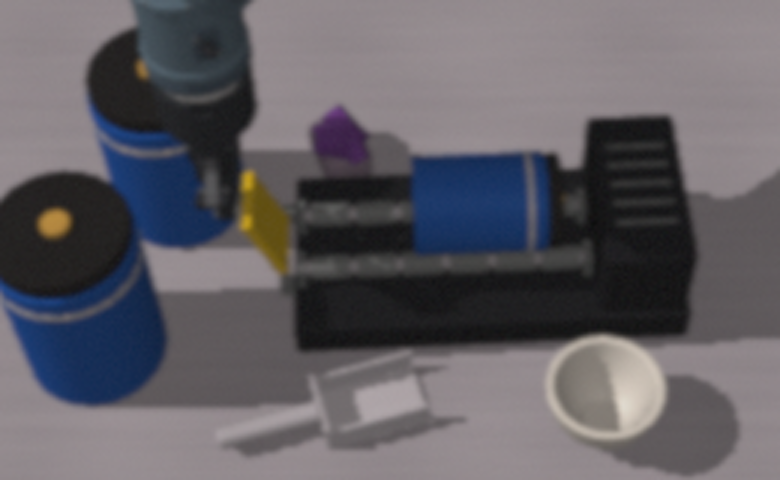

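>>> {"api": "step_arm", "payload": {"xyz": [[0, 4, 1], [0, 8, 2], [0, 12, 3], [-1, 16, 4], [-1, 19, 4], [-1, 21, 4], [-1, 22, 4], [-1, 22, 4]], "spin": [0, 0, 0, 0, 0, 0, 0, 0], "fingers": [0, 0, 0, 0, 0, 0, 0, 0]}}

```text
time_s: 7.0
eef_pos: [0.5328, -0.1477, 0.1212]
eef_rot: [0.707, -0.016, 0.707, 0.016]
wrist_force: [-0.2, -0.0, 0.5]
opening: -0.002
```

```bash
python3 look.py 7
```

```text
[ 0.5328 -0.1477  0.1212] -0.002464099712488804 [-0.1681 -0.0314  0.5125] 7.0
```

View pics/sc7.png

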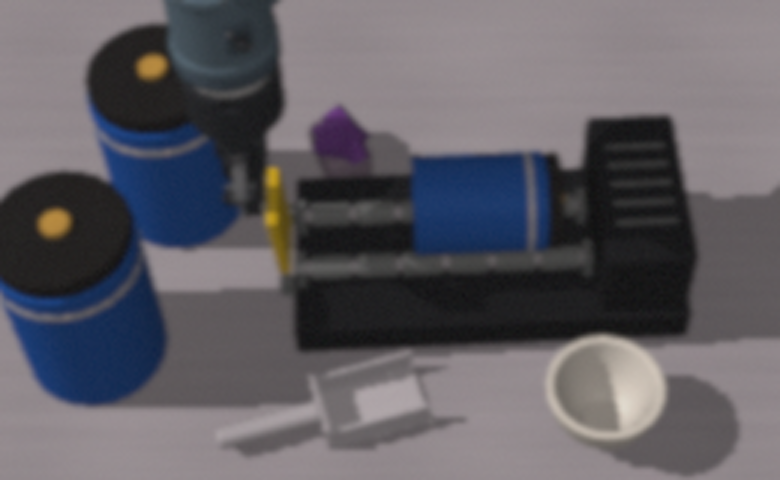

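Nearly upright; no stop force yet. Continue in 1–2 mm steps.

>>> {"api": "step_arm", "payload": {"xyz": [[0, 2, 0], [0, 4, 0], [0, 5, 0], [0, 5, 0]], "spin": [0, 0, 0, 0], "fingers": [0, 0, 0, 0]}}

```text
time_s: 7.5
eef_pos: [0.5328, -0.1432, 0.1213]
eef_rot: [0.707, -0.016, 0.707, 0.016]
wrist_force: [-0.6, -3.4, -1.3]
opening: -0.001
```

>>> {"api": "step_arm", "payload": {"xyz": [[0, 2, 0], [0, 3, 0], [0, 3, 0]], "spin": [0, 0, 0], "fingers": [0, 0, 0]}}

```text
time_s: 7.8
eef_pos: [0.5328, -0.1428, 0.1214]
eef_rot: [0.707, -0.018, 0.707, 0.014]
wrist_force: [-1.6, -12.2, -2.9]
opening: -0.004
```

```bash
python3 look.py 8
```

```text
[ 0.5328 -0.1428  0.1214] -0.003998796657751999 [ -1.595  -12.1541  -2.9032] 7.8
```

View pics/sc8.png

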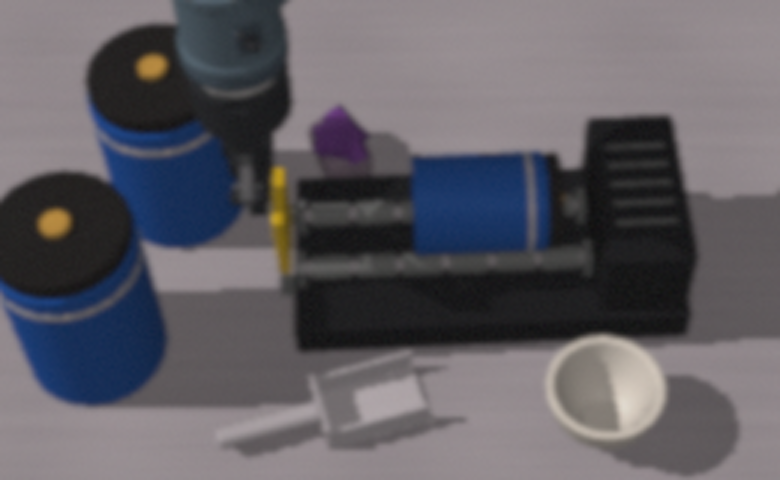

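The tool has stopped moving while the force climbs to 12 N: the gate is at its stop. Back off straight out, then up.

>>> {"api": "step_arm", "payload": {"xyz": [[0, -5, 0], [0, -15, 0], [0, -28, 0], [0, -33, 15], [0, -35, 45], [0, -35, 85], [0, -40, 120], [0, -40, 120]], "spin": [0, 0, 0, 0, 0, 0, 0, 0], "fingers": [0, 0, 0, 0, 0, 0, 0, 0]}}

```text
time_s: 8.7
eef_pos: [0.5357, -0.1826, 0.2476]
eef_rot: [0.71, -0.018, 0.704, 0.014]
wrist_force: [0.5, -0.7, -0.0]
opening: 0.002
```

```bash
python3 look.py 9
python3 - <<'E'
from h import *
np.set_printoptions(precision=1,suppress=True)
for n in('scene','side'):
    im=eyes.camera(n)[:,:,::-1].copy(); h=cv2.cvtColor(im,cv2.COLOR_BGR2HSV); k=cv2.inRange(h,(20,150,60),(35,255,255)); print(n,cv2.boundingRect(k))
    O=np.array([.5234,.0065]);t=.046;X=np.array([-np.sin(t),np.cos(t)]);Y=np.array([-np.cos(t),-np.sin(t)])
    for th in(0,.12):
        for s in (1,-1):
            for e in (-.005,.005):
                bx=-.137-.075*np.sin(th)+e*np.cos(th); p=O+bx*X+s*.03*Y; print(th,s,e,np.array(proj(n,[*p,.05+.075*np.cos(th)+e*np.sin(th)])))
E
```

```text
[ 0.5357 -0.1826  0.2476] 0.0017238790725410094 [ 0.46   -0.7414 -0.018 ] 8.7
scene (221, 196, 6, 34)
0 1 -0.005 [219.  196.1]
0 1 0.005 [223.  195.9]
0 -1 -0.005 [218.4 215.2]
0 -1 0.005 [222.5 215.1]
0.12 1 -0.005 [215.4 196.5]
0.12 1 0.005 [219.4 196.1]
0.12 -1 -0.005 [214.8 215.7]
0.12 -1 0.005 [218.8 215.2]
side (207, 266, 34, 26)
0 1 -0.005 [205.1 270. ]
0 1 0.005 [206.7 265.1]
0 -1 -0.005 [238.  276.6]
0 -1 0.005 [239.4 271.5]
0.12 1 -0.005 [203.8 274.8]
0.12 1 0.005 [205.3 269.5]
0.12 -1 -0.005 [236.8 281.5]
0.12 -1 0.005 [238.2 276.1]
```

View pics/sc9.png

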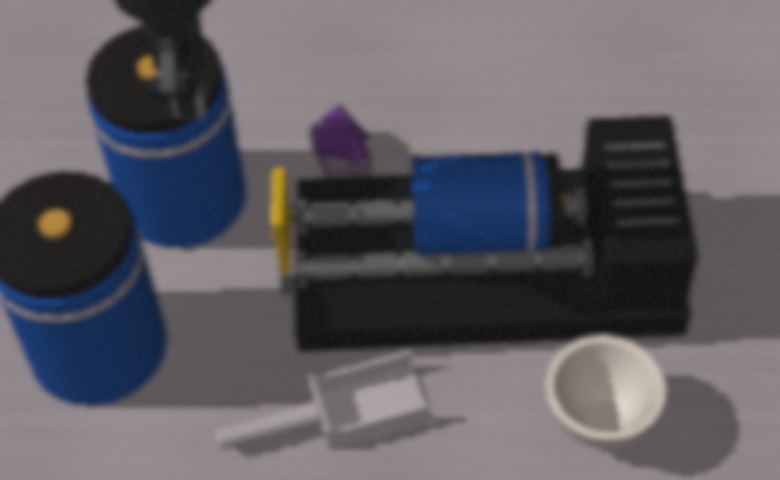

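View pics/si9.png

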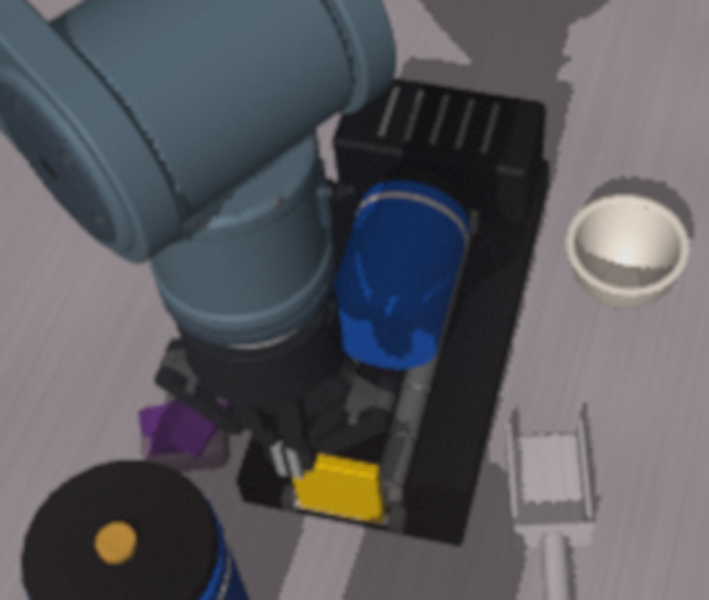

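Run:
```python
from bench import hand_in
print(hand_in())
```

```text
the job is handed in; nothing more can be done
None
```

I tipped the small blue barrel over and pushed the yellow gate up to its stop, then handed the job in at about 9 s. `hand_in()` gives no verdict, so the result below rests on my own checks.

- **Barrel:** I pushed it near the top with the half-open fingers from the gate side, and it fell into the roller groove with its lid towards the motor. From the camera, its bottom is at base x ≈ −21 mm and its lid end at ≈ +104 mm, within the 30–130 mm allowed. It is parallel to the rollers and near the middle line, within about 5 mm. It had not moved in the last pictures.
- **Gate:** I pushed its outer face with the shut fingers until the tool stopped and the force rose to about 12 N, then backed off. In both cameras the edge after release fits 0 rad and not 0.12 rad, to within 1–3 pixels.
- **Surroundings:** The amethyst, scoop, mortar and the two larger barrels show no movement in the pictures. The arm was clear of everything, with the fingertips about 236 mm up and the wrist force under 1 N.

No check failed. Some motor-corner readings disagreed by up to 8 mm between the two cameras, and one corner I paired wrongly, so I averaged the base pose over several edges.

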